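# Swing the sawn pipe out from under the guard and scrub it

## Task

Turn the indexing table counter-clockwise (seen from above) all the way to its red stop, so that the copper pipe cup comes out from under the clear guard; its yellow-topped post is there to be pushed. Then take the bottle brush from its orange caddy and scrub the cup's inside with at least three strokes, each down to the bottom and back up to near the rim. Finally leave the brush standing in its caddy, with the table still at its stop, and do not disturb the spray can, the pipe offcut or the jar.

Things in the scene. Friction and masses are not known exactly. Their poses are not given: they have to be found in the camera images.
- fixture: Indexing fixture, fixed to the bench: grey round base (240 mm across) carrying an aluminium disc (224 mm across, top 36 mm above the bench). Origin at bench level on the disc's vertical axis; x points to the middle between the two orange guard columns, y 90 degrees counter-clockwise from it. A red stop block (34 mm high) stands at radius 117 to 143 mm, 288 degrees counter-clockwise from x.
- disc (a joint): Angle of the disc in rad, growing counter-clockwise from above. 0: pipe cup under the guard, on the fixture's x axis, post on the far side of the axis; 1.75: at the stop, cup in the open. No spring: it stays where it is left; friction 0.22 N m (about 2.5 N at the post).
- post_top (a point): Top centre of the upright push post on the disc, 141 mm above the bench: 16 mm diameter, its uppermost 30 mm yellow and 18 mm in diameter, 95 mm from the disc's axis, straight across the axis from the cup. Post foot at 36 mm.
- sleeve_floor (a point): Centre of the inner floor of the copper pipe cup (upright round cup fixed to the disc, 70 mm from its axis; inner diameter 52 mm, outer 62 mm, 69 mm deep inside), 42 mm above the bench. z up.
- sleeve_rim (a point): Centre of the mouth of the pipe cup, 111 mm above the bench.
- caddy: Orange plastic cup fixed to the bench, on a black foot 90 mm in diameter. Inner diameter 54 mm, outer 62 mm, rim 70 mm above the bench, inner floor 8 mm above the bench. Origin at the centre of its underside.
- brush: Bottle brush, rigid, 193 mm long, 0.12 kg, standing loose in the caddy, handle up. Origin at the centre of its flat lower end, z along it towards the handle. Black bristle head 38 mm diameter (grey bands 39.6 mm), from 0 to 80 mm; steel shaft 10 mm diameter to 115 mm; blue handle 26 mm diameter from 115 to 193 mm.
- spray_can: Blue spray can with a red cap, 54 mm diameter, 125 mm high, loose. Origin at the centre of its underside. Leave it alone.
- offcut: Copper pipe offcut standing on end, 60 mm diameter, 60 mm high, loose. Origin at the centre of its underside. Leave it alone.
- jar: Glass jar with steel lid, 72 mm diameter, 90 mm high, loose. Origin at the centre of its underside. Leave it alone.
- guard (a point): Centre of the clear guard plate's top (fixed to the fixture, same axes), 156 mm above the bench. The plate is 122 mm along x, 110 mm along y, 6 mm thick, with an orange edge at its -x side; two slim orange columns carry it at its +x edge.
Not all that is in view belongs to the job. There is more than one size of the brush; the one meant has the size given above. Of the things that look like the caddy, the smaller one is meant.

How it is judged:
By the outcome, as a careful person would: the job done as asked, in the order asked, and still so for the second after the job is handed in, with the robot touching nothing.
It also fails if it takes over 69 s, if anything falls off the work surface, if the arm or the gripper's body presses on something with over 40 N, if the wrist force passes 120 N, or if a joint passes its speed limit or range.

## Robot

A 6-joint arm with a two-finger parallel gripper is mounted at the origin on the work surface. World frame = base frame: x ahead of the robot, y to its left, z up, the work surface at z = 0. Lengths are in m, angles in rad, forces in N, time in s.
With the tool pointing down it reaches from about 0.375 to 0.9 m from the base axis. Payload 3.1 kg.
Tool frame: the origin (TCP) lies midway between the tips of the shut fingers; the grasp point (between the pads) lies manip.hold_point_z behind it (manip.hold_point_z is the distance from the TCP to the grasp point, in m); z points along the fingers, y is the direction in which the jaws open and shut (so a half turn about z gives the same grasp; the last joint's range is limited). The gripper opens to 85 mm and grips with 20 to 120 N. Pads are 22 mm wide; open, the fingers measure 114 mm over their backs; the gripper's body (76 mm by 85 mm) begins 54 mm behind the grasp point. The pads swing forward as they close: fully open they stand 13 mm farther back than shut.
Start: joints at [-1.423, 0.527, 1.433, -0, 1.181, -0.178], TCP at [0.201, -0.592, 0.231] pointing down, gripper open.
Joint ranges: [-3.08, 3.08], [-0.75, 2.2], [0.22, 2.44], [-1.43, 4.57], [0, 2.65], [-2.85, 2.85]. Speed limits (rad/s): [2.79, 2.79, 3.14, 3.14, 3.14, 3.14].

## Interface

Orientations are given as a unit quaternion [x, y, z, w].
In Python, from station import manip, snapshot, workorder, models gives the robot as it stands.
- The arm moves only by the tool jog_arm, never from a script. Its argument "commands" is a list of rows, each a list of 5 numbers: the opening in per cent of the stroke, from 0 (shut) to 100 (fully open), then the shift along the world's x, y, z in cm, then the turn about the world's z in rad. A call has 1 to 8 rows; each row shifts and turns the pose as measured when the row begins; what a row does not reach is not made up. A row lasts 1/12 s, in which the tool goes at most 41.7 mm and 7.16 degrees, less where a joint would pass 70% of its speed; a pose out of reach is approached as far as the arm can. A call with a gripper value outside its range is refused whole. The fingers move at their own pace and stop on an object; "squeeze" is the grip in N (left out, the last holds). Time passes only in rows, so rows that do not move let the fingers close. It gives the time, the measured TCP pose, the force and the opening at its end, in the units of the state.
- manip.sense(): the state, without advancing time (a new reading comes with each control period).
- snapshot(name): name is "side" or "top" or "wrist"; returns a dict with "image" (384x512x3 uint8, red, green, blue), "intrinsics" (3x3 intrinsics, pixels), "D" ([k1, k2, p1, p2, k3] as OpenCV has them; the pictures are not rectified), "extrinsics" (4x4, takes a point from camera to world coordinates); the wrist camera has in their place "hand_eye" (4x4, takes a point from camera to tool coordinates, whose origin is the TCP and whose axes are the flange's). Camera axes: x right, y down, z forward; pixel columns grow to the right and rows downward; lengths in m; the calibration is good to about 2 mm. A picture is of the moment at which its call begins: read the wrist's pose just before it. There is no depth.
- workorder.sign_off(): hands the job in, once; it reports no verdict.
Trained networks look in a picture, given as the dict that the camera call returned (one of the last four; its "shot" number tells which), for a name from the list of things; names that differ only in an ending like _2 or _b are one class to them, and where a whole thing is asked for, a point or a joint stands for the part that bears it (a point fixed in the world has none). Each returns a list of dicts, best first, with "score" (0 to 1); they miss things now and then, are a little off and sometimes report something else, mostly with a low value. They report only what shows in the picture. A call takes as long as a camera call. They do not tell look-alikes from the thing itself.
- models.find_in(picture, name): "centre" ([x, y, z] in m, in world coordinates, good to about 4 mm: the middle of the surface that is visible of it).
- models.pinpoint(picture, name): "centre" ([x, y, z] in m, in world coordinates, good to about 4 mm: a listed point, or the origin of a listed thing).
The state is a dict: "t": time; "q": joint angles; "qd": joint speeds; "tau": joint torques, N m; "tcp_pos": TCP position; "tool_rot": TCP orientation; "force": force on the tool from outside, world axes, zero at the start; "ft_torque": the same for the moment, N m; "finger_gap": opening from 0.0 (shut) to 1.0 (fully open).
Only numpy, scipy, OpenCV 4.12 (cv2) and the standard library are available. Lean on these libraries where they do the work, as an engineer would, in place of code of your own. Each camera call takes 0.05 s, during which the arm holds its last target. There are 200 camera calls.

## Working session

There is one attempt and no reset: what is moved stays moved. The work goes in short steps, Python scripts to look and compute and a tool call to move; the robot and the scene stay as the last step left them, time stands still between calls to the robot, and variables do not carry over. Pictures are saved under pics/ and viewed, about 8 in all and at most 12, crops included, and the job is handed in when it is done.

Besides the shell and the picture viewer there is one more tool, called after "Request:" as a command line: name --pt "numbers of a row" for each row, then --argument value for the rest. jog_arm: Moves the arm, as the interface text tells. Its arguments: {"type":"object","properties":{"commands":{"type":"array","items":{"type":"array","items":{"type":"number"}}},"squeeze":{"type":"number"}},"required":["commands"]}

```bash
mkdir -p pics; cat > h.py <<'E'
from station import manip, snapshot, workorder, models
import numpy as np, cv2
def save(p,n): cv2.imwrite(f'pics/{n}.png',cv2.cvtColor(p['image'],cv2.COLOR_RGB2BGR))
def T(p):
    return np.array(p['extrinsics'])
def proj(p,X):
    M=np.linalg.inv(T(p)); r=cv2.Rodrigues(M[:3,:3])[0]
    return cv2.projectPoints(np.array(X,float).reshape(-1,1,3),r,M[:3,3],np.array(p['intrinsics']),np.array(p['D']))[0].reshape(-1,2)
def onplane(p,uv,z):
    n=cv2.undistortPoints(np.array(uv,float).reshape(-1,1,2),np.array(p['intrinsics']),np.array(p['D'])).reshape(-1,2)
    M=T(p); d=np.c_[n,np.ones(len(n))]@M[:3,:3].T
    return M[:3,3]+d*((z-M[2,3])/d[:,2:3])
E
python3 - <<'E'
from h import *
print(manip.hold_point_z, manip.sense())
ims=[]
for c in ('side','top'):
    p=snapshot(c); ims.append(p['image']); print(c,np.round(T(p)[:3,3],3))
    for n in ('fixture','post_top','sleeve_floor','sleeve_rim','caddy','brush','spray_can','offcut','jar','guard'):
        try:
            for d in models.pinpoint(p,n)[:3]:
                print(c,n,round(d['score'],2),np.round(d['centre'],3),np.round(proj(p,d['centre'])[0]))
        except Exception as e: print(n,e)
    save(p,c)
E
```

```text
0.0187 {'t': 0.0, 'q': array([-1.42250568e+00,  5.28461586e-01,  1.43391517e+00,  8.92413341e-07,
        1.18138953e+00, -1.78509894e-01]), 'qd': array([-0.00174005,  0.00196459, -0.00221836,  0.00069606, -0.002467  ,
       -0.0002759 ]), 'tau': array([ 3.65376463e-04, -4.42353272e+01, -1.78023952e+01, -3.65567812e-04,
        8.36570340e-03,  8.91216487e-07]), 'tcp_pos': array([ 0.2005483 , -0.5911904 ,  0.23033234]), 'tool_rot': array([ 9.86679297e-01,  1.62673856e-01,  1.68333059e-05, -1.08668444e-03]), 'force': array([-0.14040466,  0.89416317, -0.59098659]), 'ft_torque': array([-0.00080523, -0.00490824, -0.0266693 ]), 'finger_gap': 1.0008218407566416}
side [ 0.484 -0.747  0.847]
side fixture 0.67 [0.58  0.132 0.002] [226. 225.]
side post_top 0.9 [0.483 0.108 0.14 ] [186. 196.]
side post_top 0.65 [ 0.62  -0.166  0.002] [263. 313.]
side sleeve_floor 0.91 [0.647 0.149 0.043] [249. 207.]
side sleeve_rim 0.86 [0.643 0.152 0.109] [247. 187.]
side sleeve_rim 0.17 [0.482 0.108 0.14 ] [185. 196.]
side caddy 0.61 [ 0.83   0.018 -0.001] [327. 243.]
side caddy 0.59 [ 0.617 -0.167 -0.002] [
[... 497 characters left out ...]
_top 0.84 [0.488 0.102 0.144] [249. 256.]
top post_top 0.38 [ 0.756 -0.139  0.004] [341. 152.]
top sleeve_floor 0.76 [0.645 0.15  0.04 ] [232. 193.]
top sleeve_floor 0.52 [ 0.617 -0.168  0.001] [354. 204.]
top sleeve_rim 0.73 [0.65  0.153 0.108] [228. 187.]
top caddy 0.84 [0.832 0.024 0.003] [280. 125.]
top caddy 0.67 [ 0.617 -0.168  0.001] [354. 204.]
top brush 0.96 [ 0.614 -0.167  0.007] [354. 204.]
top brush 0.58 [ 0.607 -0.291 -0.001] [400. 207.]
top brush 0.58 [0.489 0.102 0.144] [249. 255.]
top spray_can 0.96 [ 0.476 -0.153  0.003] [350. 258.]
top jar 0.64 [ 0.655  0.354 -0.002] [158. 193.]
top guard 0.64 [0.675 0.141 0.159] [230. 173.]
top guard 0.31 [ 0.611 -0.166  0.008] [354. 206.]
```

```bash
python3 - <<'E'
import cv2,numpy as np
a=cv2.imread('pics/side.png');b=cv2.imread('pics/top.png')
cv2.imwrite('pics/both.png',cv2.resize(np.vstack([a,b]),None,fx=.78,fy=.78))
c=cv2.resize(a[140:400,150:400],None,fx=2.3,fy=2.3,interpolation=cv2.INTER_CUBIC)
cv2.imwrite('pics/crop.png',c)
E
```

```text
(no output)
```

View pics/both.png

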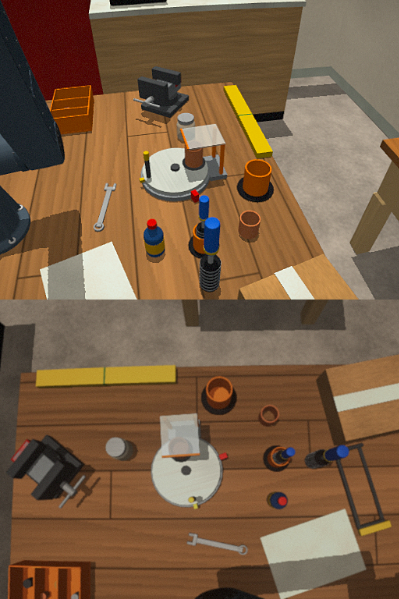

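View pics/crop.png

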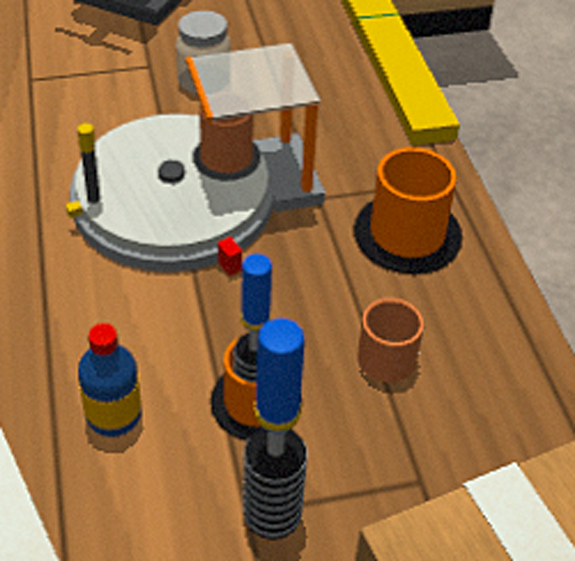

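The side view shows two caddies: a small one at (262,315), and a large one at (327,243). There are also two brushes. The small one stands in the small caddy, handle near (261,270), and the thicker one stands free at (268,363). The small caddy and the brush in it fit the sizes given, and the crop confirms this. The post is at (186,196), and the red stop at (250,252). First job is the post.

Request:
jog_arm --pt "0 1.0 3.6 0 0" --pt "0 1.0 3.6 0 0" --pt "0 1.0 3.6 0 0" --pt "0 1.0 3.6 0 0" --pt "0 1.0 3.6 0 0" --pt "0 1.0 3.6 0 0" --pt "0 1.0 3.6 0 0" --pt "0 1.0 3.6 0 0" --squeeze 30

```text
t: 1.77
tcp_pos: [0.2796, -0.3032, 0.2315]
tool_rot: [0.988, 0.157, 0.0, 0.007]
force: [1.0, -0.1, 0.3]
finger_gap: -0.001
```

Request:
jog_arm --pt "0 1.4 3.6 0 0" --pt "0 1.4 3.6 0 0" --pt "0 1.4 3.6 0 0" --pt "0 1.4 3.6 0 0" --pt "0 1.4 3.6 0 0" --pt "0 1.4 3.6 0 0" --pt "0 1.4 3.6 0 0" --pt "0 1.4 3.6 0 0"

```text
t: 2.43
tcp_pos: [0.3939, -0.0017, 0.2344]
tool_rot: [0.988, 0.153, 0.004, 0.01]
force: [0.3, -0.7, 0.1]
finger_gap: 0.0
```

Request:
jog_arm --pt "0 1.8 3.2 0 0" --pt "0 1.8 3.2 0 0" --pt "0 1.8 3.2 0 0" --pt "0 1.6 2.6 0 0" --pt "0 1.0 2.0 0 0" --pt "0 0 0 0 0"

```text
t: 2.93
tcp_pos: [0.4794, 0.1562, 0.2366]
tool_rot: [0.987, 0.158, 0.008, 0.009]
force: [0.8, 0.1, 0.2]
finger_gap: -0.002
```

```bash
python3 - <<'E'
from h import *
s=manip.sense();print(s['tcp_pos'],s['tool_rot'],s['q'])
for c in ('side','top'):
    p=snapshot(c)
    for n in ('fixture','post_top','sleeve_rim','guard'):
        for d in models.pinpoint(p,n)[:1]: print(c,n,round(d['score'],2),np.round(d['centre'],3))
    im=cv2.cvtColor(p['image'],cv2.COLOR_RGB2HSV)
    m=((im[...,0]<6)|(im[...,0]>174))&(im[...,1]>200)&(im[...,2]>120)
    n,l,st,ce=cv2.connectedComponentsWithStats(m.astype(np.uint8))
    for i in range(1,n):
        if st[i,4]>8: print(st[i],ce[i],np.round(onplane(p,ce[i],.03),3))
E
```

```text
[0.4793715  0.15620395 0.23657375] [0.98731481 0.15828968 0.00832916 0.00919039] [ 0.10352543  0.35337462  1.73403474 -0.02025034  1.03661959  1.36653789]
side fixture 0.95 [ 0.578  0.134 -0.001]
side post_top 0.61 [0.482 0.109 0.142]
side sleeve_rim 0.92 [0.642 0.152 0.112]
side guard 0.89 [0.674 0.141 0.156]
[245 243  10   9  54] [249.27777778 247.11111111] [[0.622 0.013 0.03 ]]
[189 281  11  10  90] [193.96666667 285.31111111] [[ 0.476 -0.081  0.03 ]]
top post_top 0.96 [0.491 0.106 0.142]
top sleeve_rim 0.85 [0.651 0.15  0.107]
top guard 0.7 [0.584 0.137 0.003]
[357 254  10   9  72] [361.68055556 257.94444444] [[ 0.476 -0.176  0.03 ]]
```

Request:
jog_arm --pt "0 -0.3 0 -3.5 0" --pt "0 0 0 -3.5 0" --pt "0 0 0 -3.5 0" --pt "0 0 0 -2.5 0" --pt "0 0 0 -0.5 0" --pt "0 0 0 0 0"

```text
t: 3.93
tcp_pos: [0.4777, 0.1494, 0.1011]
tool_rot: [0.988, 0.153, 0.013, 0.01]
force: [-0.3, 0.0, 0.8]
finger_gap: -0.001
```

Request:
jog_arm --pt "0 0.6 -1.0 0 0" --pt "0 0.1 -1.1 0 0" --pt "0 0.1 -1.0 0 0.1" --pt "0 0.2 -1.0 0 0.1" --pt "0 0.3 -0.95 0 0.1" --pt "0 0 0 0 0"

```text
t: 4.43
tcp_pos: [0.4944, 0.0956, 0.1079]
tool_rot: [0.952, 0.304, 0.019, 0.007]
force: [0.6, -0.2, 0.2]
finger_gap: 0.003
```

Request:
jog_arm --pt "0 0.3 -0.95 -0.3 0.1" --pt "0 0.5 -0.85 -0.3 0.1" --pt "0 0.55 -0.8 -0.3 0.1" --pt "0 0.6 -0.7 -0.1 0.1" --pt "0 0 0 0 0"

```text
t: 4.85
tcp_pos: [0.5157, 0.0606, 0.1052]
tool_rot: [0.873, 0.488, 0.024, 0.003]
force: [1.2, 0.4, -0.2]
finger_gap: -0.002
```

```bash
python3 - <<'E'
from h import *
for c in ('side','top'):
    p=snapshot(c)
    for n in ('post_top','sleeve_rim'):
        for d in models.pinpoint(p,n)[:2]: print(c,n,round(d['score'],2),np.round(d['centre'],3))
E
```

```text
side post_top 0.86 [0.53  0.044 0.141]
side sleeve_rim 0.71 [0.608 0.199 0.111]
top post_top 0.61 [0.537 0.042 0.143]
top sleeve_rim 0.91 [0.613 0.198 0.107]
```

Request:
jog_arm --pt "0 0.75 -0.6 -0.2 0.1" --pt "0 0.8 -0.5 -0.2 0.1" --pt "0 0.85 -0.45 -0.1 0.1" --pt "0 0.9 -0.35 -0.1 0.1" --pt "0 0 0 0 0"

```text
t: 5.57
tcp_pos: [0.543, 0.0431, 0.1031]
tool_rot: [0.752, 0.659, 0.019, -0.002]
force: [0.2, 0.7, 0.1]
finger_gap: -0.006
```

Request:
jog_arm --pt "0 1.0 -0.3 0 0.1" --pt "0 1.0 -0.2 0 0.1" --pt "0 0.8 -0.05 0 0.05" --pt "0 0.5 0 0 0.05" --pt "0 0 0 0 0"

```text
t: 5.98
tcp_pos: [0.5688, 0.0376, 0.103]
tool_rot: [0.642, 0.766, 0.011, -0.009]
force: [0.9, -0.5, 0.5]
finger_gap: -0.003
```

Request:
jog_arm --pt "0 0.5 0.05 0 0" --pt "0 0.5 0.1 0 0" --pt "0 0.3 0.0 0 0"

```text
t: 6.23
tcp_pos: [0.5776, 0.0394, 0.1028]
tool_rot: [0.644, 0.765, 0.008, -0.012]
force: [-7.2, -3.5, 7.7]
finger_gap: -0.003
```

Request:
jog_arm --pt "0 0.3 0.0 0 0" --pt "0 0.3 0.0 0 0"

```text
t: 6.4
tcp_pos: [0.577, 0.0394, 0.1028]
tool_rot: [0.644, 0.765, 0.002, -0.018]
force: [-9.0, -4.4, 10.0]
finger_gap: -0.002
```

Request:
jog_arm --pt "0 -1.0 0 0 0" --pt "0 -1.0 0 0 0" --pt "0 0 0 3 0" --pt "0 0 0 3.5 0" --pt "0 0 0 3.5 0" --pt "0 0 0 3.5 0" --pt "0 0 -2 1 0" --pt "50 0 0 0 0"

```text
t: 7.07
tcp_pos: [0.5527, 0.025, 0.2501]
tool_rot: [0.646, 0.763, 0.004, -0.022]
force: [0.2, -0.0, -0.3]
finger_gap: 0.129
```

```bash
python3 - <<'E'
from h import *
s=manip.sense();print(s['tcp_pos'],s['tool_rot'],s['q'],s['force'])
ims=[]
for c in ('side','top'):
    p=snapshot(c); ims.append(p['image'][130:350,140:400])
    for n in ('post_top','sleeve_rim','sleeve_floor','brush','caddy','guard','fixture'):
        for d in models.pinpoint(p,n)[:2]: print(c,n,round(d['score'],2),np.round(d['centre'],3))
cv2.imwrite('pics/a.png',cv2.resize(cv2.cvtColor(np.hstack(ims),cv2.COLOR_RGB2BGR),None,fx=1.5,fy=1.5))
E
```

```text
[0.55273043 0.02499732 0.25013253] [ 0.64596478  0.7630534   0.00374176 -0.02156422] [-0.17228618  0.41977013  1.57327788  0.03054191  1.18214244 -0.35015335] [ 0.24236816 -0.04853412 -0.2853584 ]
side post_top 0.89 [0.596 0.039 0.139]
side sleeve_rim 0.78 [0.559 0.205 0.11 ]
side brush 0.93 [ 0.603 -0.292  0.001]
side brush 0.55 [ 0.615 -0.168  0.008]
side caddy 0.87 [0.83  0.019 0.002]
side caddy 0.65 [ 0.622 -0.169 -0.002]
side guard 0.56 [0.67  0.143 0.156]
side fixture 0.9 [ 0.578  0.134 -0.001]
top post_top 0.64 [0.604 0.037 0.142]
top post_top 0.5 [ 0.755 -0.141  0.004]
top sleeve_rim 0.59 [0.565 0.202 0.108]
top sleeve_floor 0.6 [0.565 0.202 0.038]
top sleeve_floor 0.19 [0.673 0.143 0.156]
top brush 0.55 [ 0.608 -0.293  0.002]
top caddy 0.61 [ 0.617 -0.166  0.001]
top caddy 0.58 [ 0.831  0.025 -0.001]
top guard 0.61 [ 0.478 -0.153 -0.001]
top guard 0.6 [0.674 0.144 0.157]
top fixture 0.72 [0.676 0.142 0.156]
top fixture 0.62 [0.584 0.136 0.002]
```

View pics/a.png

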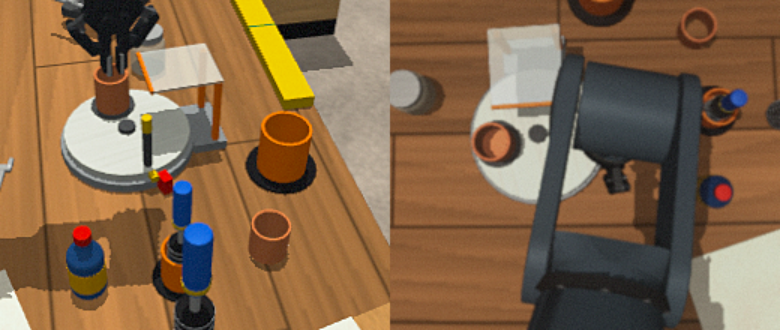

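The yellow tab sits against the red stop at about (160,178) in the crop, and the cup is in the open. The blue-handled brush is in the small caddy at about (180,260). Moving above it now.

Request:
jog_arm --pt "70 0.9 -2.8 0.5 0" --pt "70 0.9 -2.8 0.5 0" --pt "70 0.9 -2.8 0.5 0" --pt "70 0.9 -2.8 0.5 0" --pt "70 0.9 -2.8 0 0" --pt "70 0.6 -2.0 0 0" --pt "70 0 0 0 0"

```text
t: 8.45
tcp_pos: [0.6021, -0.1385, 0.2685]
tool_rot: [0.643, 0.765, 0.002, -0.025]
force: [0.7, -0.8, 1.4]
finger_gap: 0.7
```

```bash
python3 - <<'E'
from h import *
from scipy.spatial.transform import Rotation as R
s=manip.sense();print(s['tcp_pos'],s['tool_rot'],s['q'],s['finger_gap'])
p=snapshot('wrist'); save(p,'w')
M=np.eye(4);M[:3,:3]=R.from_quat(s['tool_rot']).as_matrix();M[:3,3]=s['tcp_pos'];p['extrinsics']=M@np.array(p['hand_eye'])
im=p['image'].copy()
q=snapshot('side'); im2=q['image'].copy()
for P,I in ((p,im),(q,im2)):
  for X,c in (((.614,-.168,.201),(255,0,0)),((.614,-.168,.13),(255,255,0)),((.617,-.167,.07),(0,255,0))):
    u=proj(P,X)[0]; print(u); cv2.circle(I,tuple(int(round(a)) for a in u),2,c,-1)
for P in (p,q):
  for n in ('brush','caddy'):
    for d in models.pinpoint(P,n)[:2]: print(n,round(d['score'],2),np.round(d['centre'],3))
cv2.imwrite('pics/w2.png',cv2.cvtColor(np.hstack([cv2.resize(im,(512,384)),cv2.resize(im2[220:364,200:308],(288,384))]),cv2.COLOR_RGB2BGR))
E
```

```text
[ 0.60214468 -0.13850061  0.26850372] [ 0.64344096  0.76508554  0.00193345 -0.02498214] [-0.41535831  0.49824352  1.37585341  0.01830028  1.31442786 -0.59271281] 0.6999869152985541
[266.66024807 247.82057754]
[266.72971219 216.77372638]
[269.35769873 199.37114292]
[261.85080281 253.87167452]
[261.31108033 277.48201889]
[262.17684919 294.9783348 ]
brush 0.82 [ 0.612 -0.165  0.008]
brush 0.69 [ 0.603 -0.288 -0.002]
caddy 0.69 [ 0.616 -0.168 -0.002]
caddy 0.65 [ 0.83   0.019 -0.001]
brush 0.88 [ 0.606 -0.289  0.003]
caddy 0.96 [0.828 0.019 0.004]
caddy 0.91 [ 0.621 -0.166 -0.002]
```

View pics/w2.png

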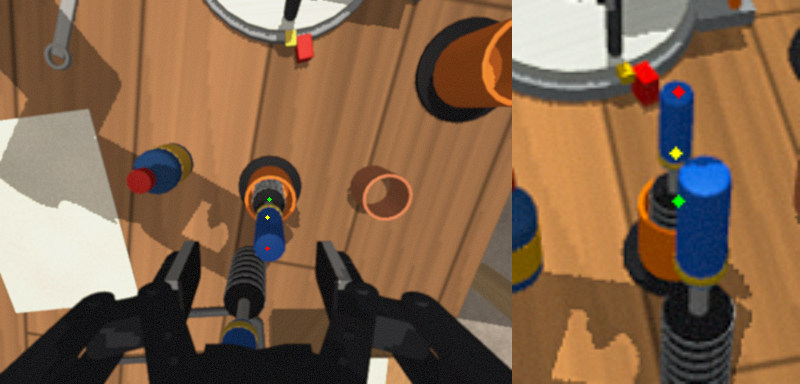

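The projected brush points land on the handle: top at (267,248) in the wrist view, caddy rim at (269,199). So the brush stands upright at about (0.613, -0.167). Approaching to grasp.

Request:
jog_arm --pt "70 0.6 -1.5 0 0" --pt "70 0.4 -1.0 0 0" --pt "70 0 0 0 0"

```text
t: 9.0
tcp_pos: [0.6105, -0.1562, 0.2689]
tool_rot: [0.639, 0.768, 0.002, -0.027]
force: [0.4, 0.0, 0.8]
finger_gap: 0.701
```

Request:
jog_arm --pt "70 0.3 -1.1 0 0" --pt "70 0 0 -3 0" --pt "70 0 0 -3.5 0" --pt "70 0 0 -3 0" --pt "70 0 0 -1.0 0" --pt "70 0 0 0 0"

```text
t: 9.5
tcp_pos: [0.6179, -0.1737, 0.1639]
tool_rot: [0.64, 0.768, 0.003, -0.021]
force: [0.0, -0.6, 0.0]
finger_gap: 0.702
```

Request:
jog_arm --pt "70 -0.4 0.6 -0.8 0" --pt "70 0 0 -0.5 0" --pt "70 0 0 0 0"

```text
t: 9.75
tcp_pos: [0.6151, -0.1687, 0.1519]
tool_rot: [0.64, 0.768, 0.003, -0.02]
force: [-0.2, -0.5, 0.9]
finger_gap: 0.701
```

Good. Closing.

Request:
jog_arm --pt "20 0 0 0 0" --pt "10 0 0 0 0" --pt "10 0 0 0 0" --pt "10 0 0 0 0" --pt "10 0 0 0 0" --pt "10 0 0 0 0" --pt "10 0 0 0 0" --squeeze 50

```text
t: 10.33
tcp_pos: [0.6177, -0.1694, 0.1569]
tool_rot: [0.64, 0.768, 0.004, -0.015]
force: [-0.2, 0.6, -1.0]
finger_gap: 0.294
```

Request:
jog_arm --pt "10 0 0 2 0" --pt "10 0 0 2.5 0" --pt "10 0 0 2.5 0" --pt "10 0 0 2.5 0" --pt "10 0 0 2.5 0" --pt "10 0 0 2.5 0" --pt "10 0 0 1.5 0" --pt "10 0 0 0.5 0"

```text
t: 11.0
tcp_pos: [0.6133, -0.1674, 0.3239]
tool_rot: [0.64, 0.768, 0.003, -0.021]
force: [0.7, 0.4, -1.6]
finger_gap: 0.294
```

Request:
jog_arm --pt "10 -0.3 2.0 0 0" --pt "10 -0.4 2.8 0 0" --pt "10 -0.4 2.8 0 0" --pt "10 -0.4 2.8 0 0" --pt "10 -0.4 2.8 0 0" --pt "10 -0.4 2.8 0 0" --pt "10 -0.4 2.8 0 0" --pt "10 -0.4 2.8 0 0"

```text
t: 11.67
tcp_pos: [0.5794, 0.0489, 0.3198]
tool_rot: [0.645, 0.764, 0.001, -0.021]
force: [1.4, -0.1, -2.6]
finger_gap: 0.292
```

Request:
jog_arm --pt "10 -0.3 2.8 0 0" --pt "10 -0.3 2.8 0 0" --pt "10 -0.3 2.8 0 0" --pt "10 -0.3 2.6 0 0" --pt "10 -0.2 1.8 0 0" --pt "10 0 0.8 0 0" --pt "10 0 0 0 0" --pt "10 0 0 0 0"

```text
t: 12.33
tcp_pos: [0.5575, 0.1969, 0.3118]
tool_rot: [0.642, 0.766, -0.004, -0.027]
force: [-0.5, 0.5, -1.6]
finger_gap: 0.293
```

```bash
cat > see.py <<'E'
from h import *
import sys
from scipy.spatial.transform import Rotation as R
s=manip.sense();print(s['tcp_pos'],s['tool_rot'],R.from_quat(s['tool_rot']).as_matrix()[:,2])
ims=[]
for c,(a,b) in (('side',(100,160)),('top',(120,150))):
    p=snapshot(c); ims.append(p['image'][a:a+150,b:b+150])
    for n in ('sleeve_rim','sleeve_floor','brush','post_top'):
        for d in models.pinpoint(p,n)[:3]: print(c,n,round(d['score'],2),np.round(d['centre'],3))
cv2.imwrite(f'pics/{sys.argv[1]}.png',cv2.resize(cv2.cvtColor(np.hstack(ims),cv2.COLOR_RGB2BGR),None,fx=2.6,fy=2.6,interpolation=cv2.INTER_CUBIC))
E
python3 see.py b
```

```text
[0.55753633 0.19685773 0.31178243] [ 0.64180339  0.76637943 -0.00397314 -0.02711437] [-0.04665973  0.02871432 -0.99849805]
side sleeve_floor 0.85 [0.564 0.198 0.042]
side brush 0.72 [ 0.607 -0.291  0.001]
side brush 0.68 [0.551 0.199 0.164]
side brush 0.29 [0.597 0.038 0.139]
side post_top 0.62 [0.595 0.04  0.139]
top sleeve_floor 0.8 [0.562 0.201 0.038]
top brush 0.89 [ 0.605 -0.286  0.002]
top brush 0.5 [0.552 0.198 0.164]
top post_top 0.92 [0.604 0.036 0.144]
```

View pics/b.png

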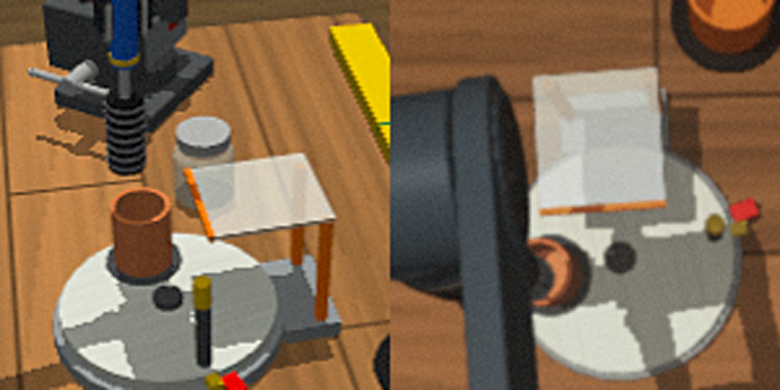

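The black head is at (125,160) in the left crop, just above and left of the cup mouth at (142,205). Aligning by about +1 cm in x.

Request:
jog_arm --pt "10 0.7 0.3 0 0" --pt "10 0.3 0 0 0" --pt "10 0 0 0 0"

```text
t: 13.08
tcp_pos: [0.5693, 0.1994, 0.313]
tool_rot: [0.643, 0.766, -0.003, -0.027]
force: [-0.2, -0.8, -0.8]
finger_gap: 0.289
```

Request:
jog_arm --pt "10 -0.2 0.1 -1.5 0" --pt "10 0 0 -1.7 0" --pt "10 0 0 -1.5 0" --pt "10 0 0 -0.8 0" --pt "10 0 0 0 0"

```text
t: 13.5
tcp_pos: [0.5698, 0.201, 0.2575]
tool_rot: [0.643, 0.766, -0.001, -0.025]
force: [0.4, 0.2, -0.7]
finger_gap: 0.291
```

```bash
python3 see.py c
```

```text
[0.56976413 0.20102197 0.25748414] [ 0.64252652  0.76586623 -0.00082022 -0.02465584] [-0.03882018  0.0304277  -0.99878283]
side sleeve_rim 0.83 [0.559 0.205 0.109]
side sleeve_floor 0.87 [0.564 0.203 0.04 ]
side brush 0.86 [0.561 0.204 0.111]
side brush 0.26 [ 0.619 -0.168  0.001]
side post_top 0.93 [0.596 0.038 0.142]
top sleeve_rim 0.55 [0.566 0.2   0.108]
top sleeve_floor 0.9 [0.564 0.203 0.04 ]
top brush 0.67 [ 0.606 -0.292  0.003]
top brush 0.44 [0.564 0.202 0.112]
top post_top 0.9 [0.605 0.035 0.142]
```

View pics/c.png

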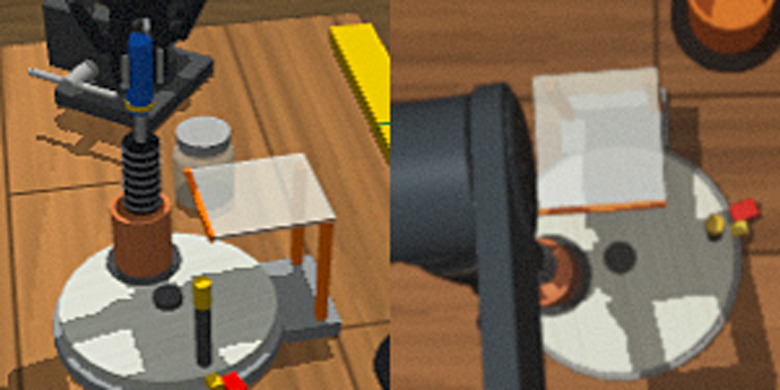

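The head is centred at the cup's mouth, at (142,205). Stroking down now.

Request:
jog_arm --pt "10 -0.1 0 -1.3 0" --pt "10 0 0 -1.5 0" --pt "10 0 0 -1.5 0" --pt "10 0 0 -1.0 0" --pt "10 0 0 -0.4 0"

```text
t: 14.42
tcp_pos: [0.5703, 0.2014, 0.2044]
tool_rot: [0.642, 0.766, 0.003, -0.022]
force: [-0.3, -0.6, -1.6]
finger_gap: 0.293
```

Request:
jog_arm --pt "10 -0.1 0 -0.7 0" --pt "10 0 0 -0.6 0" --pt "10 0 0 -0.3 0"

```text
t: 14.67
tcp_pos: [0.5705, 0.2016, 0.189]
tool_rot: [0.642, 0.766, 0.004, -0.021]
force: [-4.0, 0.1, 21.0]
finger_gap: 0.29
```

Request:
jog_arm --pt "10 -0.1 0 1.2 0" --pt "10 0 0 1.6 0" --pt "10 0 0 1.6 0" --pt "10 0 0 1.2 0" --pt "10 0 0 0.2 0"

```text
t: 15.08
tcp_pos: [0.5701, 0.2017, 0.2491]
tool_rot: [0.643, 0.766, 0.004, -0.021]
force: [0.7, -0.7, -1.7]
finger_gap: 0.289
```

Request:
jog_arm --pt "10 -0.1 0 0.3 0" --pt "10 0 0 -1.3 0" --pt "10 0 0 -1.6 0" --pt "10 0 0 -1.5 0" --pt "10 0 0 -1.0 0" --pt "10 0 0 -0.4 0"

```text
t: 15.58
tcp_pos: [0.5683, 0.2013, 0.194]
tool_rot: [0.642, 0.766, 0.004, -0.02]
force: [-0.6, -0.2, -2.0]
finger_gap: 0.291
```

Request:
jog_arm --pt "10 0 0 -0.4 0" --pt "10 0 0 -0.2 0"

```text
t: 15.75
tcp_pos: [0.5687, 0.2015, 0.189]
tool_rot: [0.642, 0.766, 0.005, -0.02]
force: [-4.1, -1.0, 21.6]
finger_gap: 0.293
```

Request:
jog_arm --pt "10 0 0 1.2 0" --pt "10 0 0 1.6 0" --pt "10 0 0 1.6 0" --pt "10 0 0 1.2 0" --pt "10 0 0 0.5 0"

```text
t: 16.17
tcp_pos: [0.5691, 0.2017, 0.2524]
tool_rot: [0.642, 0.766, 0.005, -0.02]
force: [0.2, -0.7, -0.5]
finger_gap: 0.291
```

Request:
jog_arm --pt "10 0 0 -1.3 0" --pt "10 0 0 -1.6 0" --pt "10 0 0 -1.5 0" --pt "10 0 0 -1.0 0" --pt "10 0 0 -0.5 0" --pt "10 0 0 -0.4 0" --pt "10 0 0 -0.2 0"

```text
t: 16.75
tcp_pos: [0.5693, 0.2016, 0.189]
tool_rot: [0.642, 0.766, 0.006, -0.018]
force: [-2.9, -0.2, 14.3]
finger_gap: 0.293
```

Request:
jog_arm --pt "10 0 0 1.2 0" --pt "10 0 0 1.6 0" --pt "10 0 0 1.6 0" --pt "10 0 0 1.2 0" --pt "10 0 0 0.5 0"

```text
t: 17.17
tcp_pos: [0.5696, 0.2016, 0.2511]
tool_rot: [0.642, 0.766, 0.005, -0.019]
force: [-0.1, 1.1, -1.7]
finger_gap: 0.29
```

Request:
jog_arm --pt "10 0 0 -1.3 0" --pt "10 0 0 -1.6 0" --pt "10 0 0 -1.5 0" --pt "10 0 0 -1.0 0" --pt "10 0 0 -0.5 0" --pt "10 0 0 -0.4 0" --pt "10 0 0 -0.2 0"

```text
t: 17.75
tcp_pos: [0.57, 0.2017, 0.1889]
tool_rot: [0.642, 0.767, 0.007, -0.017]
force: [-2.2, -0.2, 13.5]
finger_gap: 0.287
```

Request:
jog_arm --pt "10 0 0 1.2 0" --pt "10 0 0 1.6 0" --pt "10 0 0 1.6 0" --pt "10 0 0 1.2 0" --pt "10 0 0 0.5 0" --pt "10 0 0 0 0"

```text
t: 18.25
tcp_pos: [0.5714, 0.2018, 0.2531]
tool_rot: [0.642, 0.767, 0.007, -0.017]
force: [-0.8, -1.1, -2.3]
finger_gap: 0.291
```

Request:
jog_arm --pt "10 0 0 1.5 0" --pt "10 0 0 2.2 0" --pt "10 0 0 2.2 0" --pt "10 0 0 1.3 0" --pt "10 0.4 -2.0 0 0" --pt "10 0.4 -2.8 0 0" --pt "10 0.4 -2.8 0 0" --pt "10 0.4 -2.8 0 0"

```text
t: 18.92
tcp_pos: [0.5851, 0.1009, 0.3245]
tool_rot: [0.638, 0.77, 0.007, -0.019]
force: [0.1, -0.4, -1.3]
finger_gap: 0.291
```

Request:
jog_arm --pt "10 0.4 -2.8 0 0" --pt "10 0.4 -2.8 0 0" --pt "10 0.4 -2.8 0 0" --pt "10 0.4 -2.8 0 0" --pt "10 0.4 -2.8 0 0" --pt "10 0.4 -2.8 0 0" --pt "10 0.4 -2.8 0 0" --pt "10 0.3 -1.5 0 0"

```text
t: 19.58
tcp_pos: [0.6154, -0.1222, 0.3186]
tool_rot: [0.638, 0.77, 0.006, -0.021]
force: [-0.1, 0.5, -1.3]
finger_gap: 0.294
```

Request:
jog_arm --pt "10 0.3 -2.2 0 0" --pt "10 0.2 -1.2 0 0" --pt "10 0 0 0 0" --pt "10 0 0 0 0"

```text
t: 19.92
tcp_pos: [0.6205, -0.1603, 0.3155]
tool_rot: [0.64, 0.768, 0.006, -0.023]
force: [-0.1, -0.1, -1.4]
finger_gap: 0.295
```

```bash
sed -e 's/(100,160)/(170,190)/;s/(120,150)/(130,280)/' -e "s/'sleeve_rim','sleeve_floor','brush','post_top'/'brush','caddy','post_top'/" see.py > see2.py; python3 see2.py d
```

```text
[ 0.62053981 -0.16025225  0.31550911] [ 0.64017013  0.76786552  0.00632964 -0.02290621] [-0.02707369  0.03904836 -0.99887048]
side brush 0.89 [ 0.606 -0.293  0.001]
side brush 0.87 [ 0.616 -0.156  0.171]
side caddy 0.81 [ 0.622 -0.17  -0.001]
side caddy 0.77 [0.829 0.018 0.003]
side post_top 0.86 [0.595 0.038 0.139]
top brush 0.66 [ 0.616 -0.154  0.169]
top caddy 0.83 [ 0.616 -0.167  0.001]
top caddy 0.76 [0.828 0.022 0.002]
top post_top 0.75 [0.603 0.037 0.144]
```

View pics/d.png

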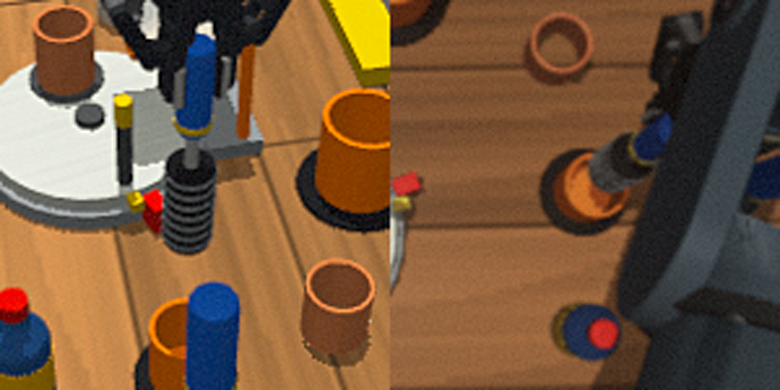

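The brush hangs at (187,245) in the left crop, above the small caddy at (170,330). It still needs to move about 1.3 cm in -y.

Request:
jog_arm --pt "10 0.1 -0.9 0 0" --pt "10 0.0 -0.4 0 0" --pt "10 0 0 0 0"

```text
t: 20.57
tcp_pos: [0.622, -0.1727, 0.317]
tool_rot: [0.639, 0.769, 0.006, -0.021]
force: [0.0, 0.2, -1.1]
finger_gap: 0.293
```

Request:
jog_arm --pt "10 0 0 -1.5 0" --pt "10 0 0 -2.0 0" --pt "10 0 0 -2.0 0" --pt "10 0 0 -1.0 0" --pt "10 0 0 -0.3 0" --pt "10 0 0 0 0"

```text
t: 21.07
tcp_pos: [0.6232, -0.1753, 0.2488]
tool_rot: [0.64, 0.768, 0.007, -0.019]
force: [-0.3, -0.2, -1.0]
finger_gap: 0.292
```

```bash
python3 see2.py e
```

```text
[ 0.6232078  -0.17534791  0.24882036] [ 0.63971174  0.76835678  0.00698001 -0.01865558] [-0.0197379   0.03459466 -0.9992065 ]
side brush 0.83 [ 0.618 -0.174  0.105]
side brush 0.7 [ 0.605 -0.292  0.002]
side caddy 0.95 [0.828 0.018 0.   ]
side caddy 0.7 [ 0.619 -0.168  0.002]
side post_top 0.75 [0.597 0.039 0.139]
top brush 0.59 [ 0.622 -0.174  0.103]
top caddy 0.79 [ 0.614 -0.171  0.004]
top caddy 0.59 [0.83  0.024 0.003]
top post_top 0.81 [0.601 0.038 0.142]
```

View pics/e.png

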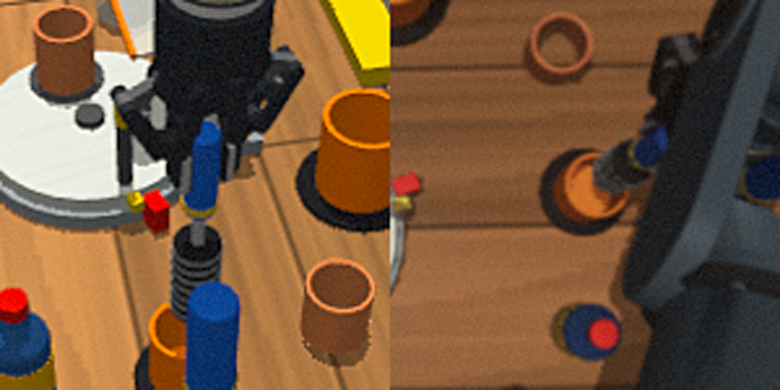

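Request:
jog_arm --pt "10 -0.4 0.5 0 0" --pt "10 0 0 -1.0 0" --pt "10 0 0 -1.5 0" --pt "10 0 0 -1.0 0" --pt "10 0 0 0 0"

```text
t: 21.88
tcp_pos: [0.62, -0.1696, 0.2153]
tool_rot: [0.639, 0.769, 0.008, -0.015]
force: [-0.6, 1.1, -1.6]
finger_gap: 0.295
```

Request:
jog_arm --pt "10 0 0 -1.0 0" --pt "10 0 0 -1.3 0" --pt "10 0 0 -1.2 0" --pt "10 0 0 -0.8 0"

```text
t: 22.22
tcp_pos: [0.6212, -0.17, 0.1709]
tool_rot: [0.639, 0.769, 0.008, -0.013]
force: [-1.2, -0.1, -1.1]
finger_gap: 0.292
```

Request:
jog_arm --pt "10 0 0 -0.6 0" --pt "10 0 0 -0.4 0" --pt "10 0 0 -0.3 0"

```text
t: 22.47
tcp_pos: [0.6205, -0.1697, 0.1549]
tool_rot: [0.639, 0.769, 0.008, -0.014]
force: [-1.0, -0.8, 18.2]
finger_gap: 0.29
```

Request:
jog_arm --pt "10 0 0 0.05 0" --pt "36 0 0 0 0" --pt "42 0 0 0 0" --pt "55 0 0 0 0" --pt "70 0 0 0 0" --pt "70 0 0 0 0"

```text
t: 22.97
tcp_pos: [0.6226, -0.1708, 0.1579]
tool_rot: [0.639, 0.769, 0.009, -0.011]
force: [0.1, -0.0, 0.4]
finger_gap: 0.699
```

Request:
jog_arm --pt "70 -0.4 0.1 1.0 0" --pt "70 0 0 1.5 0" --pt "70 0 0 2.5 0" --pt "70 0 0 3.0 0" --pt "70 0 0 3.0 0" --pt "70 -2 1 3.0 0" --pt "70 -3 1.5 1.0 0" --pt "70 -3 1.5 0 0"

```text
t: 23.63
tcp_pos: [0.538, -0.1311, 0.3169]
tool_rot: [0.64, 0.768, 0.009, -0.009]
force: [-0.6, 0.1, -0.1]
finger_gap: 0.697
```

Request:
jog_arm --pt "70 -3 1 0 0" --pt "70 -3 1 0 0" --pt "70 -2 0 0 0" --pt "70 0 0 0 0"

```text
t: 23.97
tcp_pos: [0.4484, -0.1058, 0.3226]
tool_rot: [0.639, 0.769, 0.01, -0.007]
force: [0.6, -0.7, -0.4]
finger_gap: 0.698
```

```bash
python3 - <<'E'
from h import *
print(manip.sense()['tcp_pos'],manip.sense()['t'])
ims=[]
for c in ('side','top'):
    p=snapshot(c); ims.append(p['image'][110:390,140:400])
    for n in ('post_top','sleeve_rim','brush','caddy','spray_can','offcut','jar'):
        for d in models.pinpoint(p,n)[:2]: print(c,n,round(d['score'],2),np.round(d['centre'],3))
cv2.imwrite('pics/f.png',cv2.resize(cv2.cvtColor(np.hstack(ims),cv2.COLOR_RGB2BGR),None,fx=1.5,fy=1.5))
E
```

```text
[ 0.4484462  -0.1057815   0.32259166] 23.9667
side post_top 0.69 [0.596 0.039 0.141]
side sleeve_rim 0.84 [0.561 0.206 0.109]
side sleeve_rim 0.4 [ 0.758 -0.143 -0.003]
side brush 0.68 [ 0.604 -0.289  0.004]
side brush 0.63 [ 0.617 -0.167  0.004]
side caddy 0.8 [ 0.62  -0.163 -0.001]
side caddy 0.68 [0.83  0.02  0.001]
side spray_can 0.78 [ 0.476 -0.158 -0.002]
side offcut 0.85 [ 0.754 -0.142 -0.004]
side jar 0.62 [ 0.65   0.355 -0.002]
top post_top 0.65 [0.602 0.034 0.145]
top sleeve_rim 0.9 [0.568 0.202 0.11 ]
top brush 0.79 [ 0.62  -0.168  0.006]
top brush 0.58 [ 0.606 -0.286  0.001]
top caddy 0.91 [0.829 0.024 0.003]
top caddy 0.89 [ 0.614 -0.167  0.001]
top spray_can 0.65 [ 0.48  -0.154  0.001]
top offcut 0.63 [ 0.756 -0.138  0.   ]
top jar 0.7 [0.654 0.356 0.001]
```

View pics/f.png

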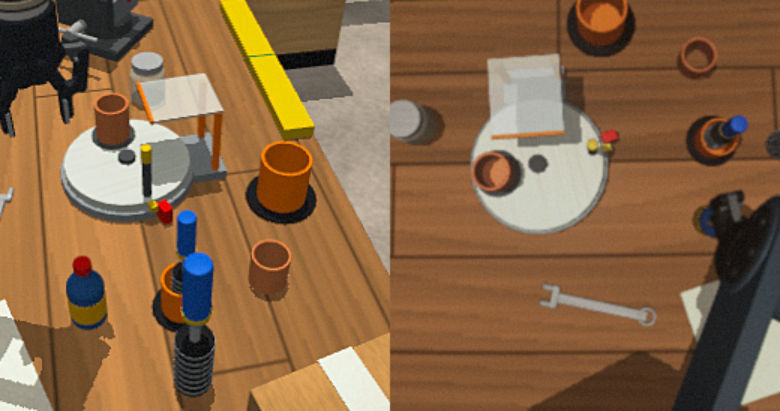

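The brush stands upright in the small caddy at (185,290), and the yellow tab is against the red stop at (160,208). The can, offcut and jar have not moved, and the arm is clear.

```bash
python3 -c "
from h import *
print(workorder.sign_off())"
```

```text
the job is handed in; nothing more can be done
None
```

I carried out the whole job and handed it in at about 24 s of the 69 s allowed; the sign-off reports no verdict.

- **Table:** I pushed the post counter-clockwise with the shut fingers until the force rose to about 14 N at the red stop. In the last pictures the yellow tab still meets the stop and the post has not shifted.
- **Scrubbing:** I took the small brush from the small caddy and made four strokes. Each one pressed 14–22 N on the cup's floor. By the measured offset, its lower end came back up to about 5–9 mm below the rim each time.
- **Brush:** It stands upright and loose in the small caddy. The networks put it at about (0.618, -0.167), within a few millimetres of the caddy's centre.
- **Other things:** The networks place the spray can, offcut and jar within about 5 mm of where they were at the start. That is within their error, and I saw no sign that anything was touched.

**Tilt and drift:** The tool drifted to about 3° of tilt during the moves and overshot by up to 1 cm. I corrected the position from the pictures before each insertion, but not the tilt. No check failed.

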